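# Refit the cleaned gears of the bunching machine

### The job

The bunching machine's gears have been cleaned and lie in the sliding tray of the parts case: use the drawer hook, put through the finger hole, to pull the tray out, then fit every toothed gear from the tray onto studs of the machine (one to a stud, any stud), rocking each as you lower it until its teeth mesh with the locked centre gear and it sits fully down on the base. Leave the plain toothless wheel in the tray, push the tray fully shut, and stand the drawer hook upright in the middle of the cork mat, without knocking over or shoving aside the other things on the bench.

Things in the scene. Friction and masses are not known exactly. Their poses are not given: they have to be found in the camera images.
- gear1: Toothed steel gear, 10 teeth, 56 mm over the tips, 40 at the roots, 14 thick; on it a hexagonal knob, 24 mm across flats, 28 mm high (42 over all); 13 mm bore right through. 160 g. Origin: centre of the underside, z up the bore; one tooth points along +x, two flats of the knob face +x and -x. Starts in a tray pocket, turned anyhow. May be absent.
- gear2: Another toothed steel gear, 10 teeth, 56 mm over the tips, 40 at the roots, 14 thick; on it a hexagonal knob, 24 mm across flats, 28 mm high (42 over all); 13 mm bore right through. 160 g. Origin: centre of the underside, z up the bore; one tooth points along +x, two flats of the knob face +x and -x. Starts in a tray pocket, turned anyhow. May be absent.
- gear3: Another toothed steel gear, 10 teeth, 56 mm over the tips, 40 at the roots, 14 thick; on it a hexagonal knob, 24 mm across flats, 28 mm high (42 over all); 13 mm bore right through. 160 g. Origin: centre of the underside, z up the bore; one tooth points along +x, two flats of the knob face +x and -x. Starts in a tray pocket, turned anyhow. May be absent.
- wheel: Plain toothless steel wheel, 54 mm in diameter, 14 mm thick, with the same hexagonal knob as the gears; lies in one pocket of the tray and stays there. Origin: centre of the underside, z up.
- machine: Fixed round green base, 210 mm wide, 30 high, origin at the middle of its underside. On it a locked centre gear (12 teeth, 65 mm over the tips, top 44 mm above the bench; angle of its teeth varies, not reported) and three studs 55 mm from its centre, 120 degrees apart. A gear drops fully only when its teeth find the gaps (play about 3 degrees each way), else it stops 14 mm too high.
- stud1 (a point): Foot of one upright steel stud, on its axis at the base's upper face (30 mm above the bench), where the gear's underside comes to rest. The stud is 10 mm thick and 34 mm tall, the top 8 mm tapered to a point of 3 mm.
- stud2 (a point): Foot of the second stud, as stud1.
- stud3 (a point): Foot of the third stud, as stud1.
- hook: Drawer hook, loose, standing on its wooden handle: block 60 mm long (its x), 24 wide (y), 44 high on a foot 60 x 60 x 6 mm; from its +x end a 7 mm steel rod runs along +x, 36 mm above the underside, and turns straight down 65 mm from the origin, its tip 4.5 mm above the underside. Origin: centre of the handle's underside, z up. 90 g.
- hook_tip (a point): Lower end of the hook's downward rod.
- finger_hole (a point): Centre of the round vertical finger hole, 23 mm wide, in a steel tab 50 mm wide and 8 mm thick on the tray's front; point at mid-thickness, 18 mm above the bench (tab's underside at 14). The tab reaches 21 mm beyond the hole, 56 mm out from the shut case. The tray slides out along the case's -x.
- tray (a joint): How far the tray is pulled out, m: 0 shut, 0.13 at its stop. Sliding takes about 3 N; it stays where it is left. Its front panel is 10 mm thick and reaches 28 mm above the bench.
- tray_floor (a point): Middle of the row of four open pockets, on the tray's floor, 12 mm above the bench; moves with the tray. Pockets lie 37 and 111 mm to either side along the case's y, each about 84 x 68 mm with walls 12 mm high. Shut, they are under the case's roof; fully out, this point is 88 mm in front of the case.
- case: Fixed dark wooden parts case, 190 mm deep (x), 325 mm wide (y), 74 mm high, open at the front, which is its -x side; origin at the centre of its underside.
- mat: Square cork mat fixed to the bench, 150 mm by 150 mm, 3 mm thick, origin at the centre of its underside.
- mould: Black plastic cigar mould, 75 x 130 x 22 mm, with four cigars in it; loose, not part of the job, leave it alone. Origin at its underside, centre.
- gum_cup: Aluminium gum cup, 60 mm wide, 55 mm high; loose, not part of the job, leave it alone. Origin at its underside, centre.
- gum_jar: Gum jar with lid, 56 mm wide, 75 mm high; loose, not part of the job, leave it alone. Origin at its underside, centre.
- gauge: Wooden gauge block, 100 x 45 x 18 mm; loose, not part of the job, leave it alone. Origin at its underside, centre.
- cutter: Round steel cutter, 90 mm wide, with a wooden knob, 26 mm high; loose, not part of the job, leave it alone. Origin at its underside, centre.
- screwdriver: Screwdriver lying on the bench; loose, not part of the job, leave it alone. Origin at its underside (at mid-length).
- weight: Steel weight, 50 x 50 x 45 mm; loose, not part of the job, leave it alone. Origin at its underside, centre.
There are look-alikes about, which are no part of the job. What is shaped like the hook but blue, purple or turquoise is not meant.

How it is judged:
By the outcome, as a careful person would: the job done as asked, in the order asked, and still so for the second after the job is handed in, with the robot touching nothing.
Of gear1, gear2, gear3 only 2 to 3 are there at a start; the rules pass over those that are not, and their reading is None.
At some moment in a run one of hook may be knocked a few centimetres aside while the robot is not near it.
Once in a run the grip may slacken for a moment while it holds something.
It also fails if it takes over 210 s, if anything falls off the work surface, if the arm or the gripper's body presses on something with over 40 N, if the wrist force passes 120 N, or if a joint passes its speed limit or range.

### The arm

A 7-joint arm with a two-finger parallel gripper is mounted at the origin on the work surface. World frame = base frame: x ahead of the robot, y to its left, z up, the work surface at z = 0. Lengths are in m, angles in rad, forces in N, time in s.
With the tool pointing down it reaches from about 0.4 to 0.9 m from the base axis. Payload 5.5 kg.
Tool frame: the origin (TCP) lies midway between the tips of the shut fingers; the grasp point (between the pads) lies 19 mm behind it (manip.grip_depth is the distance from the TCP to the grasp point, in m); z points along the fingers, y is the line along which they close (so a half turn about z gives the same grasp; the last joint's range is limited). The gripper opens to 92 mm and grips with 3 to 60 N. Pads are 19 mm wide; open, the fingers measure 130 mm over their backs; the gripper's body (75 mm by 190 mm) begins 47 mm behind the grasp point.
Start: joints at [1.441, 0.501, -0.427, 1.55, 0.221, 1.138, -0.21], TCP at [0.249, -0.6, 0.227] pointing down, gripper open.
Joint ranges: [-2.88, 2.88], [-0.31, 2.03], [-1.54, 1.56], [0.2, 2.42], [-1.41, 4.55], [0.19, 2.02], [-2.57, 2.57]. Speed limits (rad/s): [2.57, 2.57, 3.14, 3.14, 3.14, 3.14, 3.14].

### API

Orientations are given as a unit quaternion [x, y, z, w].
In Python, from bench import manip, effector, viewer gives the robot as it stands. Calls block until the motion is done:
- manip.move_pose(position, orientation): joint-space move of the TCP to a pose.
- manip.servo_line(position, ori=None, vel=0.15): straight line of the TCP; ori=None keeps the orientation; vel is the mean speed in m/s.
- manip.movej(angles): joint-space move.
- effector.open_jaws() and effector.close(f_grip=None): open the fingers fully, or close them until they stop; f_grip is the grip in N (None keeps the last).
- manip.sleep(seconds).
- manip.solve_ik(position, orientation): joint angles nearest the present ones, or None.
- viewer.get_image(name): name is "side" or "top"; returns the picture (480x640x3 uint8, red, green, blue); there is no depth.
- viewer.get_calibration(name): a dict with "vfov" (degrees; the focal length in pixels is half the picture's height over the tangent of half this angle, whatever the lens; pixels are square), "cx", "cy" (the principal point, pixels), "dist_coeffs" ([k1, k2, p1, p2, k3] as OpenCV has them; the pictures are not rectified), "eye" and "attitude" of the camera in the world. Camera axes: x right, y down, z forward; pixel columns grow to the right and rows downward; lengths in m; the calibration is good to about 2 mm. A picture is of the moment at which its call begins. get_calibration takes no time and is no camera call.
A pose or a line that the arm cannot do raises manip.PlanningError and nothing moves.
- manip.hand_in(): hands the job in; it is judged then, once.
Readings, each from a call of its own:
- manip.current_clock(): time.
- manip.current_q(): joint angles.
- manip.current_joint_velocities(): joint speeds.
- manip.current_tau(): joint torques, N m.
- manip.current_tool_pos(): TCP position.
- manip.current_tcp_rot(): TCP orientation.
- manip.current_force(): force on the tool from outside, world axes, zero at the start.
- manip.current_wrist_torque(): the same for the moment, N m.
- manip.current_finger_gap(): finger opening in m.
- manip.current_gripper_force(): force on a finger pad.
Only numpy, scipy, OpenCV 4.12 (cv2) and the standard library are available. Lean on these libraries where they do the work, as an engineer would, in place of code of your own. Each camera call takes 0.05 s, during which the arm holds its last target. There are 200 camera calls.

## Working session

There is one attempt and no reset: what is moved stays moved. The work goes in short steps, each a Python script; the robot and the scene stay as the last script left them, time stands still between calls to the robot, and variables do not carry over. Pictures are saved under pics/ and viewed, at most 14 in all, crops included, and the job is handed in when it is done.

```bash
ls; mkdir -p pics; python3 - <<'E'
from bench import manip, effector, viewer
import cv2
for n in("side","top"):
    cv2.imwrite(f"pics/{n}0.png",viewer.get_image(n)[:,:,::-1]); print(n,viewer.get_calibration(n))
print(manip.current_clock(),manip.current_tcp_rot(),manip.grip_depth)
E
```

```text
pics
side {'vfov': 49.644934971537396, 'cx': 331.1525495552942, 'cy': 238.09376323507547, 'dist_coeffs': array([-0.0515549,  0.       ,  0.       ,  0.       ,  0.       ]), 'eye': array([0.0507038 , 1.03459479, 0.79292206]), 'attitude': array([-0.17693969,  0.86673365, -0.45444171,  0.10463202])}
top {'vfov': 43.189543996075926, 'cx': 321.64568729567793, 'cy': 244.11559229480906, 'dist_coeffs': array([-0.17868964,  0.        ,  0.        ,  0.        ,  0.        ]), 'eye': array([0.3545881 , 0.02832022, 1.58157333]), 'attitude': array([-0.70468052,  0.70741875, -0.0367378 ,  0.04042797])}
0.1 [ 9.80769679e-01  1.95166738e-01 -1.37072003e-04 -8.73359570e-04] 0.0188
```

View pics/side0.png

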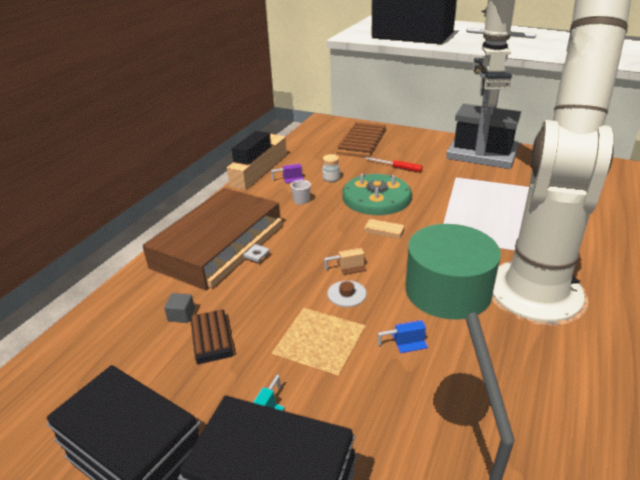

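View pics/top0.png

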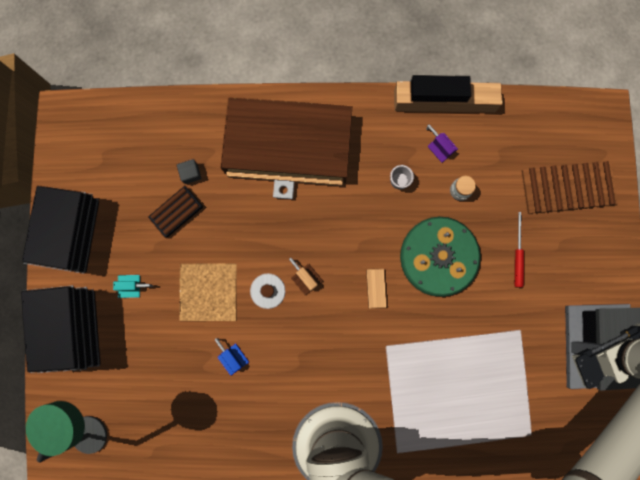

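Top: candidates for the hook are the wooden (307,277), blue (232,357), purple (441,147) and turquoise (130,287). The wooden one is the one meant because of its colour. Tab at (284,189), machine at (440,256), mat at (208,292). I'll enlarge to confirm.

```bash
cat > h.py <<'E'
from bench import manip, effector, viewer
import cv2, numpy as np
from scipy.spatial.transform import Rotation as R
def cal(n):
    c=viewer.get_calibration(n); f=240/np.tan(np.radians(c['vfov']/2))
    K=np.array([[f,0,c['cx']],[0,f,c['cy']],[0,0,1]]); return K,np.array(c['dist_coeffs']),np.array(c['eye']),R.from_quat(c['attitude'])
def p2w(n,uv,z):
    K,d,e,r=cal(n); uv=np.array(uv,float).reshape(-1,1,2)
    p=cv2.undistortPoints(uv,K,d)[:,0]; v=r.apply(np.c_[p,np.ones(len(p))])
    z=np.broadcast_to(z,len(p)); return e+v*((z-e[2])/v[:,2])[:,None]
def w2p(n,P):
    K,d,e,r=cal(n); ri=r.inv()
    return cv2.projectPoints(np.array(P,float).reshape(-1,1,3),ri.as_rotvec(),-ri.apply(e),K,d)[0][:,0]
def crop(n,u0,v0,w,h,s,img=None):
    im=viewer.get_image(n) if img is None else img
    im=im[v0:v0+h,u0:u0+w,::-1]; o=cv2.resize(im,None,fx=s,fy=s,interpolation=cv2.INTER_CUBIC)
    for i in range(0,w,10):
        cv2.line(o,(i*s,0),(i*s,6 if i%20 else 12),(255,255,255),1)
        if i%20==0: cv2.putText(o,str(u0+i),(i*s+2,20),0,.35,(255,255,255),1)
    for i in range(0,h,10):
        cv2.line(o,(0,i*s),(6 if i%20 else 12,i*s),(255,255,255),1)
        if i%20==0: cv2.putText(o,str(v0+i),(14,i*s+4),0,.35,(255,255,255),1)
    return o
def Q(yaw): # tool down, tool y-axis (closing) at world angle yaw
    y=np.array([np.cos(yaw),np.sin(yaw),0]); z=np.array([0,0,-1.]); x=np.cross(y,z)
    return R.from_matrix(np.c_[x,y,z]).as_quat()
E
python3 - <<'E'
from h import *
im=viewer.get_image("top"); 
a=crop("top",250,165,90,135,4,im); b=crop("top",395,210,90,100,4,im)
o=np.zeros((540,730,3),np.uint8); o[:540,:360]=a; o[:400,370:730]=b
cv2.imwrite("pics/c1.png",o)
im=viewer.get_image("side"); 
a=crop("side",230,225,150,85,5,im); cv2.imwrite("pics/c2.png",a)
E
```

```text
(no output)
```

View pics/c1.png

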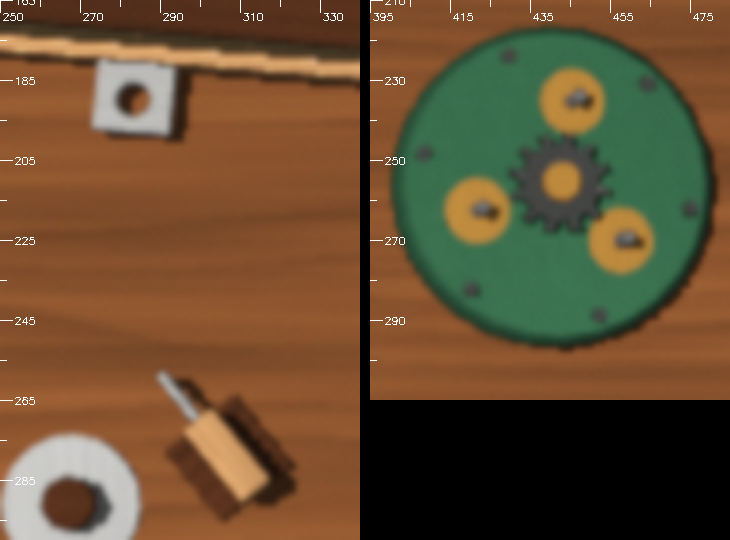

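View pics/c2.png

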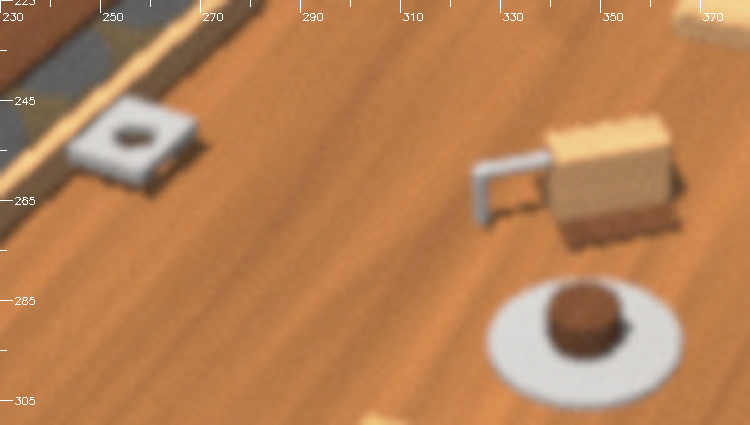

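The wooden hook (block centre 306.5,278.5; rod end 289.5,258.5) stands with its rod towards the tab. The hole is at (283,189.8), and the studs, centre gear and mat are all clear.

```bash
python3 - <<'E'
from h import *
np.set_printoptions(precision=4,suppress=True)
def s(l,n,uv,z): print(l,p2w(n,uv,z).tolist() if 0 else p2w(n,uv,z)[:,:2].round(4).tolist())
s('hole top','top',[(283,189.8)],.022); s('hole side','side',[(255,252)],.022)
s('tab corners top','top',[(274.7,179.5),(294,182),(292.7,198.8),(273.2,197)],.022)
s('trayfront','top',[(250,175.5),(340,183)],.028)
for z in(.044,.050): s('hook blk','top',[(302.5,267.5),(295.5,272.5),(310.5,290),(317,284)],z)
s('rodend top','top',[(289.8,259)],.038); s('rod tip side','side',[(325.5,269)],.0045); s('rod corner side','side',[(324,257.5)],.0395)
s('blk top side','side',[(338,251),(361,248.5),(364,254),(340,257.5)],.05)
s('mat','top',[(208.3,292.5)],.003)
s('mach c','top',[(443,255.2)],.044); s('discs','top',[(445.5,235.2),(421.8,262.7),(457.8,270.1)],.030); s('tips','top',[(446.8,234.4),(423.3,262),(458.7,269.3)],.064)
s('case roof','top',[(229,98.5),(353,106),(347.5,178),(222,168)],.074)
E
```

```text
hole top [[0.6691, 0.1369]]
hole side [[0.6723, 0.1404]]
tab corners top [[0.6969, 0.1589], [0.6898, 0.1081], [0.645, 0.1114], [0.6501, 0.1625]]
trayfront [[0.7069, 0.2235], [0.6852, -0.0124]]
hook blk [[0.4636, 0.0849], [0.4509, 0.1027], [0.4063, 0.0647], [0.4215, 0.0482]]
hook blk [[0.4631, 0.0847], [0.4505, 0.1024], [0.4061, 0.0646], [0.4212, 0.0481]]
rodend top [[0.4859, 0.1176]]
rod tip side [[0.4867, 0.1163]]
rod corner side [[0.4895, 0.1168]]
blk top side [[0.4626, 0.0924], [0.4144, 0.0615], [0.3994, 0.0802], [0.4477, 0.1151]]
mat [[0.4014, 0.3335]]
mach c [[0.4933, -0.2747]]
discs [[0.5466, -0.2854], [0.4754, -0.2217], [0.4557, -0.3154]]
tips [[0.5445, -0.2819], [0.4745, -0.2201], [0.4555, -0.3102]]
case roof [[0.9034, 0.2764], [0.8795, -0.0466], [0.6883, -0.0303], [0.7168, 0.2902]]
```

```bash
cat >> h.py <<'E'
def go(p,q,vel=.2):
    manip.servo_line(list(p),list(q),vel)
def st(l=''):
    print(l,'t%.1f'%manip.current_clock(),np.round(manip.current_tool_pos(),4),'F',np.round(manip.current_force(),1),'gap %.4f'%manip.current_finger_gap(),'gf %.1f'%manip.current_gripper_force())
def bestq(p,yaws):
    r=[]
    for y in yaws:
        s=manip.solve_ik(list(p),list(Q(y)))
        if s is not None: r.append((abs(s[6]),y))
    return Q(min(r)[1]),min(r)
E
python3 - <<'E'
from h import *
print('cutter',p2w('top',[(267.5,291)],.005))
a=np.radians(40.3); hx=np.array([np.cos(a),np.sin(a)])
O=np.array([.4865,.117])-.065*hx; O=(O+np.array([.4355,.0753]))/2
print('hook O',O)
g=O-.006*hx
q,i=bestq([*g,.1],[a+np.pi/2,a-np.pi/2]); print(i)
manip.move_pose([*g,.2],list(q)); st()
go([*g,.016],q); st('down')
effector.close(30); st('closed')
im=viewer.get_image('top'); cv2.imwrite('pics/hk.png',crop('top',250,165,130,140,4,im))
E
```

```text
cutter [[0.40531548 0.17755168 0.005     ]]
hook O [0.43621328 0.07512933]
(np.float64(1.298008457782971), np.float64(2.274164015348611))
 t2.7 [0.432  0.0706 0.2   ] F [-0.7 -0.5 -0.3] gap 0.0920 gf 0.0
down t3.7 [0.4322 0.0715 0.0166] F [-0.3 -0.7  0.3] gap 0.0916 gf 0.0
closed t4.8 [0.4315 0.0713 0.016 ] F [-0.4  1.2  0.5] gap 0.0237 gf 30.0
```

View pics/hk.png

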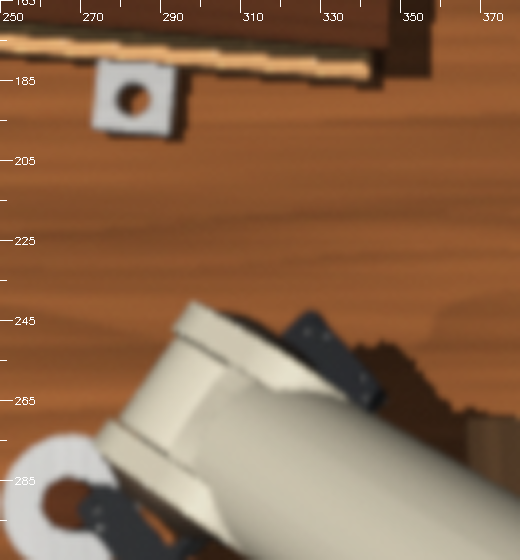

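The hook is gripped (gap 24 mm, as expected). Next I lift it over the hole and check before lowering.

```bash
python3 - <<'E'
from h import *
a=np.radians(40.3); hx=np.array([np.cos(a),np.sin(a)])
q=Q(2.27416); g=np.array(manip.current_tool_pos())
go([g[0],g[1],.016+.045],q); st('lift')
T=np.array([.4865,.117]); H=np.array([.6693,.137])
d=H-T
go([g[0]+d[0],g[1]+d[1],.061],q); st('over')
im=viewer.get_image('side'); o=crop('side',215,195,110,85,6,im)
P=w2p('side',[[*H,.022],[*H,.0495]]); print(P)
cv2.imwrite('pics/ov.png',o)
E
```

```text
lift t5.2 [0.4322 0.071  0.0615] F [-1.3  0.1 -1.9] gap 0.0237 gf 30.0
over t6.3 [0.6128 0.0914 0.0601] F [-0.1  0.3 -1.1] gap 0.0238 gf 30.0
[[256.69234363 251.54394878]
 [255.58178537 242.69989499]]
```

View pics/ov.png

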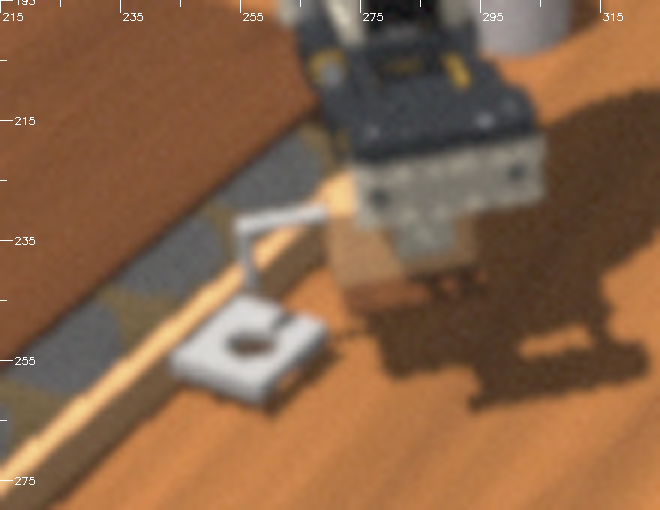

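The rod tip at (256.5,242) is directly above the hole at (257,252), so I can lower it and pull.

```bash
python3 - <<'E'
from h import *
q=Q(2.27416); g=np.array(manip.current_tool_pos())
for z in(.04,.030,.020):
    go([.614,.0912,z],q,.06); st()
    if abs(manip.current_force()[2])>12: break
else:
    u=np.array([-.9959,.0906]); s=np.array([.614,.0912])
    for d in [.01,.03,.06,.09,.12,.128,.132,.136,.139,.142]:
        go([*(s+u*d),.020],q,.1); st(d)
        if manip.current_force()@np.r_[-u,0]>14: break
cv2.imwrite('pics/pl.png',crop('top',220,150,150,140,4))
E
```

```text
t6.8 [0.6136 0.0911 0.0395] F [-0.1 -0.3 -1.6] gap 0.0241 gf 30.0
 t7.2 [0.6136 0.0911 0.0295] F [-0.4  0.3 -1.2] gap 0.0239 gf 3.0
 t7.5 [0.6135 0.091  0.0194] F [ 0.5  0.6 -1.5] gap 0.0241 gf 30.0
0.01 t7.7 [0.6037 0.0922 0.0202] F [ 0.1 -0.5 -0.5] gap 0.0235 gf 30.0
0.03 t8.1 [0.5839 0.0939 0.0201] F [ 0.3  0.9 -1.4] gap 0.0235 gf 30.0
0.06 t8.5 [0.5543 0.0966 0.02  ] F [-0.2  1.2 -1.4] gap 0.0237 gf 30.0
0.09 t9.0 [0.5245 0.0994 0.02  ] F [ 0.9  0.1 -0.7] gap 0.0237 gf 30.0
0.12 t9.4 [0.4945 0.1021 0.02  ] F [ 0.2 -0.1 -0.8] gap 0.0238 gf 30.0
0.128 t9.7 [0.4863 0.1028 0.0199] F [ 0.2 -0.4 -0.5] gap 0.0238 gf 30.0
0.132 t9.9 [0.4827 0.1032 0.0201] F [ 1.3 -0.2 -0.7] gap 0.0240 gf 30.0
0.136 t10.2 [0.4783 0.1036 0.0201] F [ 0.8  0.6 -0.6] gap 0.0238 gf 30.0
0.139 t10.4 [0.4766 0.1039 0.0203] F [ 5.2  0.3 -2.4] gap 0.0235 gf 30.0
0.142 t10.7 [0.4758 0.1043 0.0208] F [ 7.9  0.7 -1.5] gap 0.0238 gf 30.0
```

View pics/pl.png

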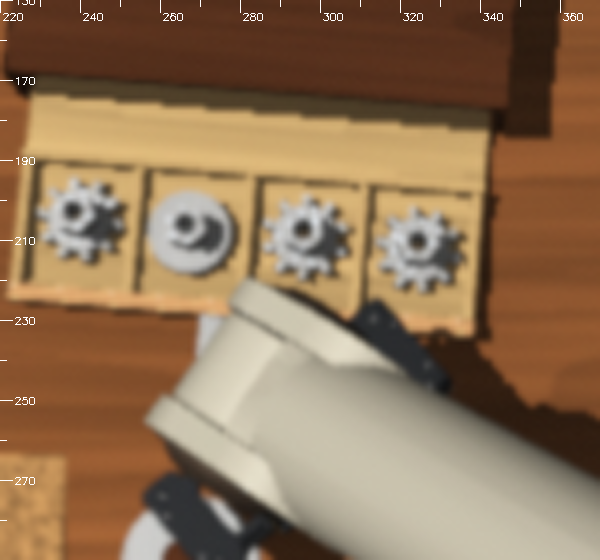

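The tray is out at its stop, with gears at knobs (237,203), (302,207) and (324,210), and the plain wheel at (266,206). Next: unhook, park the hook, then take a close look.

```bash
python3 - <<'E'
from h import *
q=Q(2.27416); g=np.array(manip.current_tool_pos())
go([g[0]+.008,g[1]-.001,.020],q,.1)
go([g[0]+.008,g[1]-.001,.065],q,.1); st('up')
P=[.42,.045]
go([*P,.065],q); go([*P,.016],q,.08); st('dn')
effector.open_jaws()
go([*P,.2],q,.3)
manip.move_pose([.45,-.05,.3],list(q))
st()
im=viewer.get_image('top'); cv2.imwrite('pics/tr_full.png',im[:,:,::-1])
a=crop('top',225,175,120,65,6,im); cv2.imwrite('pics/tr.png',a)
E
```

```text
up t11.6 [0.4834 0.1029 0.0649] F [-0.1  0.3 -0.4] gap 0.0235 gf 29.9
dn t12.9 [0.4202 0.0457 0.0157] F [-0.4 -0.3 -1.4] gap 0.0238 gf 30.0
 t15.5 [ 0.4487 -0.0494  0.2982] F [-0.6 -0.1  0.3] gap 0.0916 gf 0.0
```

View pics/tr.png

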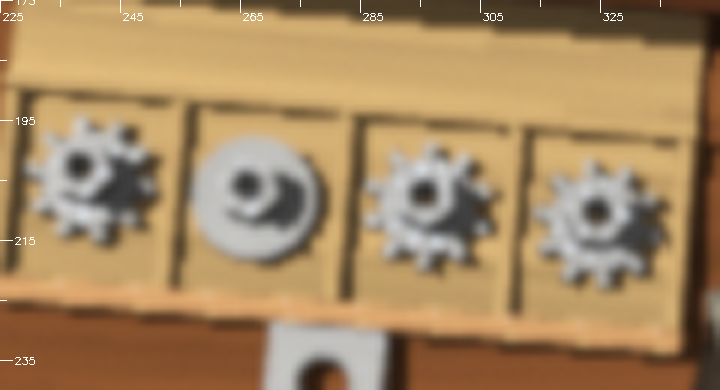

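View pics/tr_full.png

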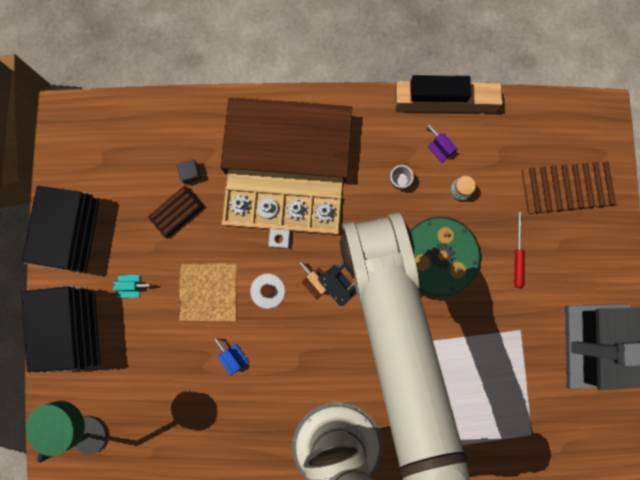

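The tray holds three gears: bores at about (238.2,202.7), (295.8,207.3) and (324.7,210.2). The wheel is at (266,206). The hook is parked at (315,280). Now I compute the phases and stud positions.

```bash
python3 - <<'E'
from h import *
np.set_printoptions(precision=4,suppress=True)
def phase(im,c,z,r,n):
    t=np.radians(np.arange(0,360,2)); res=[]
    g=cv2.cvtColor(im,cv2.COLOR_BGR2GRAY).astype(np.float32)
    F=0
    for rr in r:
        P=w2p('top',np.c_[c[0]+rr*np.cos(t),c[1]+rr*np.sin(t),np.full(len(t),z)]).astype(np.float32)
        v=cv2.remap(g,P[:,0:1],P[:,1:2],cv2.INTER_CUBIC)[:,0]; F=F+np.sum((v-v.mean())*np.exp(-1j*n*t))/len(t)
    return -np.degrees(np.angle(F))/n, abs(F)
t0=cv2.imread('pics/top0.png'); s0=cv2.imread('pics/side0.png'); tr=cv2.imread('pics/tr_full.png')
for n,im,box in(('top',t0,(400,215,480,300)),('side',s0,(340,170,415,212))):
    x0,y0,x1,y1=box; h=cv2.cvtColor(im[y0:y1,x0:x1],cv2.COLOR_BGR2HSV)
    m=((h[:,:,0]>10)&(h[:,:,0]<30)&(h[:,:,1]>120)).astype(np.uint8)
    for c in cv2.findContours(m,cv2.RETR_EXTERNAL,cv2.CHAIN_APPROX_NONE)[0]:
        if len(c)>12:
            M=cv2.moments(cv2.convexHull(c)); u=np.array([M['m10'],M['m01']])/M['m00']+[x0,y0]
            print(n,M['m00'],u,p2w(n,[u],.030)[0,:2],p2w(n,[u],.044)[0,:2])
for dx in(0,.0015,-.0015):
    print('centre phase(dark=tooth,+15)',phase(t0,(.4930+dx,-.2745),.044,(.027,.029,.031),12))
B=[(238.2,202.7),(266,206),(295.8,207.3),(324.7,210.2)]
for b,e in zip(p2w('top',B,.054),'ABCD'):
    print(e,b[:2],'teeth',phase(tr,b,.026,(.022,.025,.027),10),'hex corner',phase(tr,b,.054,(.0125,.0135),6))
print(p2w('top',[(240.2,205)],.026))
E
```

```text
top 185.0 [457.2793 269.5964] [ 0.457  -0.3141] [ 0.4561 -0.311 ]
top 2765.0 [437.9952 281.4238] [ 0.4269 -0.2629] [ 0.4262 -0.2603]
top 187.0 [421.5    262.3128] [ 0.4764 -0.221 ] [ 0.4753 -0.2187]
top 67.0 [442.5    254.8035] [ 0.4956 -0.2762] [ 0.4943 -0.2735]
top 185.0 [445.0306 234.8973] [ 0.5474 -0.2842] [ 0.5457 -0.2814]
top 2686.0 [438.3382 232.0441] [ 0.5549 -0.2668] [ 0.5531 -0.2641]
side 56.0 [376.0952 197.4345] [ 0.4752 -0.2213] [ 0.4674 -0.1983]
side 50.0 [392.6033 184.4433] [ 0.4551 -0.3147] [ 0.4477 -0.2899]
side 23.0 [376.6522 183.1304] [ 0.5031 -0.3047] [ 0.4948 -0.2801]
side 49.0 [360.7789 183.4558] [ 0.5476 -0.2848] [ 0.5385 -0.2606]
side 3028.5 [376.9367 190.5362] [ 0.4867 -0.2612] [ 0.4787 -0.2374]
centre phase(dark=tooth,+15) (np.float64(2.490876113240566), np.float64(8.562698400393922))
centre phase(dark=tooth,+15) (np.float64(2.1236265525503675), np.float64(3.7788446019096553))
centre phase(dark=tooth,+15) (np.float64(2.8355100665641797), np.float64(10.950621261008326))
A [0.6299 0.2498] teeth (np.float64(9.255117420974274), np.float64(23.418258778495122)) hex corner (np.float64(10.258578292021674), np.float64(9.96679639587048))
B [0.6208 0.1781] teeth (np.float64(3.0919395173327255), np.float64(1.0022768797962032)) hex corner (np.float64(9.811839815262504), np.float64(6.5375449617173595))
C [0.6169 0.1017] teeth (np.float64(-6.288614419175502), np.float64(8.159219443465297)) hex corner (np.float64(6.2963841388959585), np.float64(3.6336016969986105))
D [0.6091 0.0279] teeth (np.float64(1.0547710200770375), np.float64(8.12140824449651)) hex corner (np.float64(16.98771200423582), np.float64(7.226254623815221))
[[0.6288 0.2485 0.026 ]]
```

```bash
cat >> h.py <<'E'
D=np.radians
G={'A':(.6295,.2492),'C':(.6169,.1017),'D':(.6091,.0279)}
S={1:(.4758,-.2211),2:(.4560,-.3144),3:(.5475,-.2845)}
def j7(p,y):
    s=manip.solve_ik(list(p),list(Q(y))); return 9 if s is None else abs(s[6])
def pick(g,s,off=0):
    c=G[g]; ys=[D(7.5+12*k) for k in range(0,30)]
    y=min(ys,key=lambda y:max(j7([*c,.1],y),j7([*S[s],.1],y)))+D(off)
    manip.move_pose([*c,.17],list(Q(y))); go([*c,.030],Q(y),.2)
    effector.close(12); print('gap12 %.4f'%manip.current_finger_gap()); effector.close(40); st('pick %s yaw %.1f'%(g,np.degrees(y)))
    return y
def lower(c,y,z,zmin,fmax=9,step=.002):
    """step down until upward force exceeds fmax"""
    while z>zmin:
        z-=step; go([*c,z],Q(y),.04)
        if manip.current_force()[2]-F0[0]>fmax: break
    return z
F0=[0]
def place(s,y,seat=.048):
    c=S[s]; p=manip.current_tool_pos(); go([p[0],p[1],.13],Q(y),.25); go([*c,.13],Q(y),.35)
    manip.sleep(.3); F0[0]=np.mean([manip.current_force()[2] for _ in range(5)])
    go([*c,.088],Q(y),.15); st('above')
    z=lower(c,y,.088,seat-.003); st('contact z%.3f'%z)
    for a in [0]+[x for k in range(1,7) for x in ([3*k] if 1 else [])]+list(range(15,-22,-3)):
        if manip.current_tool_pos()[2]<seat+.002: break
        yy=y+D(a); go([*c,z],Q(yy),.04); 
        if manip.current_force()[2]-F0[0]<5: z=lower(c,yy,z,seat-.002)
        if manip.current_force()[2]-F0[0]>14: z+=.001
        print(a,'z %.4f F %.1f'%(manip.current_tool_pos()[2],manip.current_force()[2]-F0[0]))
    st('end'); return z
def release(s):
    p=manip.current_tool_pos(); effector.open_jaws(); q=manip.current_tcp_rot(); go([p[0],p[1],.15],q,.25)
E
python3 - <<'E'
from h import *
y=pick('D',2); p=manip.current_tool_pos(); go([p[0],p[1],.13],Q(y),.25)
st(); cv2.imwrite('pics/pk.png',crop('side',200,150,160,110,5))
np.save('y.npy',y)
E
```

```text
gap12 0.0256
pick D yaw 7.5 t19.6 [0.6092 0.028  0.03  ] F [ 1.5 -0.3 -1.1] gap 0.0250 gf 40.0
 t20.2 [0.6089 0.0275 0.13  ] F [-0.7 -0.5 -1.7] gap 0.0245 gf 40.0
```

View pics/pk.png

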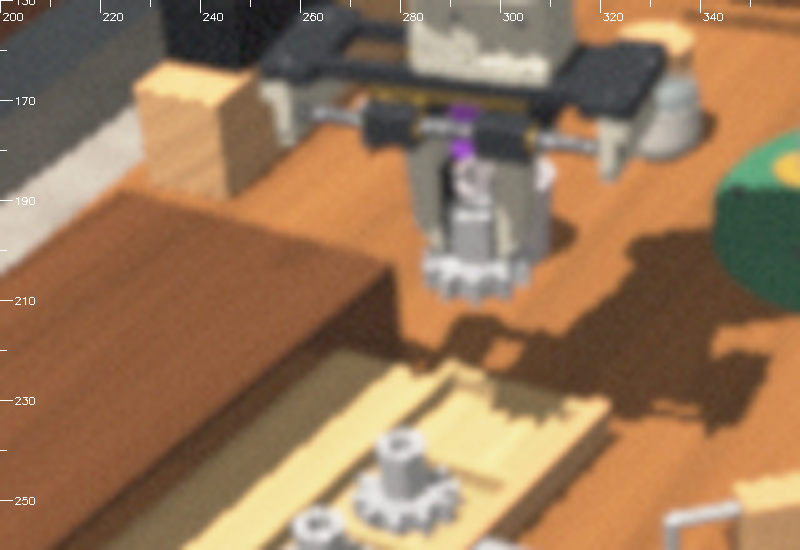

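The gear is held level at (293,205) with the gap settling to 24.5 mm. Now placing it on stud 2.

```bash
python3 - <<'E'
from h import *
y=float(np.load('y.npy')); place(2,y)
E
```

```text
above t22.4 [ 0.4558 -0.3139  0.0877] F [-0.4 -0.3 -1.2] gap 0.0249 gf 40.0
contact z0.060 t25.9 [ 0.4563 -0.3151  0.0612] F [-3.2  0.5 10.1] gap 0.0252 gf 40.0
0 z 0.0612 F 11.1
3 z 0.0614 F 8.7
6 z 0.0615 F 7.8
9 z 0.0615 F 7.4
12 z 0.0615 F 7.9
15 z 0.0614 F 7.4
18 z 0.0609 F 6.3
15 z 0.0606 F 8.3
12 z 0.0605 F 11.6
9 z 0.0610 F 13.5
6 z 0.0610 F 14.7
3 z 0.0614 F 10.2
0 z 0.0613 F 10.7
-3 z 0.0613 F 9.6
-6 z 0.0612 F 8.6
-9 z 0.0609 F 5.0
-12 z 0.0479 F 9.1
end t31.9 [ 0.4564 -0.3145  0.0479] F [-1.3  1.5  7.1] gap 0.0246 gf 40.0
```

Gear D is seated (z 0.048, at the predicted phase). Next is gear C on stud 3.

```bash
python3 - <<'E'
from h import *
release(2)
y=pick('C',3); manip.sleep(.3); st()
if manip.current_finger_gap()<.0258 and abs(np.sin(y))<.75: place(3,y)
E
```

```text
gap12 0.0265
pick C yaw 7.5 t37.4 [0.617  0.1017 0.03  ] F [ 1.1 -0.3 -0.9] gap 0.0257 gf 40.0
 t37.7 [0.617  0.1017 0.03  ] F [ 1.  -0.5 -0.5] gap 0.0257 gf 40.0
above t40.2 [ 0.5472 -0.2841  0.0876] F [-0.4  0.4 -1.3] gap 0.0260 gf 40.0
contact z0.058 t44.0 [ 0.5485 -0.2851  0.0605] F [-2.7  0.6 14.5] gap 0.0261 gf 40.2
0 z 0.0605 F 15.4
3 z 0.0607 F 9.8
6 z 0.0477 F 19.7
end t46.5 [ 0.5478 -0.2853  0.0477] F [-6.8 -2.5 18.6] gap 0.0259 gf 40.0
```

```bash
python3 - <<'E'
from h import *
release(3)
y=pick('A',1); manip.sleep(.3); st()
if manip.current_finger_gap()<.0263 and abs(np.sin(y))<.75: place(1,y)
E
```

```text
gap12 0.0265
pick A yaw 19.5 t52.2 [0.6296 0.2492 0.03  ] F [1.  0.6 0.7] gap 0.0254 gf 40.0
 t52.5 [0.6296 0.2492 0.03  ] F [ 0.4  0.2 -0.8] gap 0.0259 gf 40.0
above t55.4 [ 0.4756 -0.2206  0.0877] F [ 0.3  0.1 -1.9] gap 0.0258 gf 40.0
contact z0.060 t58.9 [ 0.476  -0.2206  0.0608] F [-3.5  3.   8.7] gap 0.0260 gf 40.0
0 z 0.0609 F 10.6
3 z 0.0608 F 9.7
6 z 0.0606 F 5.6
9 z 0.0478 F 19.8
end t61.6 [ 0.4759 -0.2211  0.0478] F [-5.9  1.7 18.3] gap 0.0259 gf 40.0
```

```bash
python3 - <<'E'
from h import *
release(1)
q=Q(D(100)) if manip.solve_ik([.45,.15,.15],list(Q(D(100)))) is not None else Q(D(-80))
manip.move_pose([.45,.05,.3],list(bestq([.45,.15,.15],[D(85),D(-95)])[0]))
st()
im=viewer.get_image('top'); im2=viewer.get_image('side')
a=crop('top',215,150,110,150,4,im); b=crop('side',335,160,85,60,4,im2); c=crop('top',395,210,85,90,4,im)
o=np.zeros((600,790,3),np.uint8); o[:600,:440]=a; o[:240,445:785]=b; o[240:600,445:785]=c
cv2.imwrite('pics/m.png',o)
E
```

```text
t64.5 [0.45   0.0484 0.2992] F [ 0.4  0.2 -0.5] gap 0.0919 gf 0.0
```

View pics/m.png

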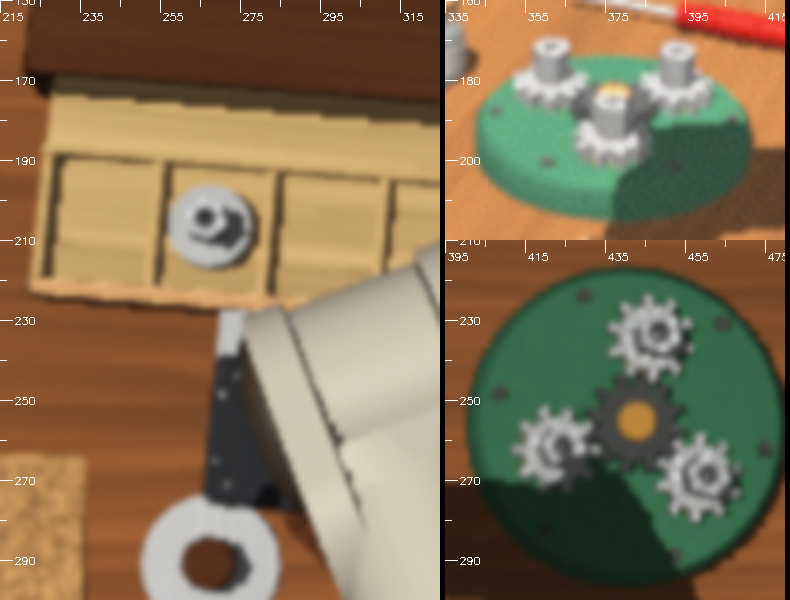

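All three gears are seated around the centre gear, level in the side view, and the wheel is still in its pocket. Now I push the tray shut with closed fingers against the tab end.

```bash
python3 - <<'E'
from h import *
q=manip.current_tcp_rot(); effector.close(10)
w=np.array([.9959,-.0906]); s=np.array([.4935,.1525])
go([*s,.2],q,.3); 
yq,_=bestq([*s,.1],[D(84.8),D(-95.2)]); go([*s,.1],yq,.2); go([*s,.012],yq,.15); st('down')
for d in list(np.arange(.02,.141,.02))+list(np.arange(.142,.170,.002)):
    go([*(s+w*d),.012],yq,.12)
    f=-manip.current_force()[:2]@w
    if d>.135: print('%.3f F %.1f'%(d,f),np.round(manip.current_tool_pos()[:2],4))
    if f>14: break
p=np.array(manip.current_tool_pos()); go([*(p[:2]-w*.02),.012],yq,.12); go([*(p[:2]-w*.02),.2],yq,.3)
manip.move_pose([.45,-.15,.3],list(yq)); effector.open_jaws(); st()
im=viewer.get_image('top'); im2=viewer.get_image('side')
a=crop('top',215,150,120,150,4,im); b=crop('side',220,215,100,70,3,im2)
o=np.zeros((600,790,3),np.uint8); o[:600,:480]=a; o[:210,485:785]=b
cv2.imwrite('pics/sh.png',o)
E
```

```text
down t68.2 [0.4941 0.1531 0.0128] F [-0.7 -0.4  1.2] gap 0.0003 gf 0.0
0.140 F 0.5 [0.6328 0.1398]
0.142 F 1.1 [0.6344 0.1398]
0.144 F 2.5 [0.6364 0.1397]
0.146 F 5.6 [0.6373 0.1396]
0.148 F 11.7 [0.6373 0.1396]
0.150 F 15.3 [0.6374 0.1396]
 t75.6 [ 0.45 -0.15  0.3 ] F [-0.5  0.2  0.4] gap 0.0921 gf 0.0
```

View pics/sh.png

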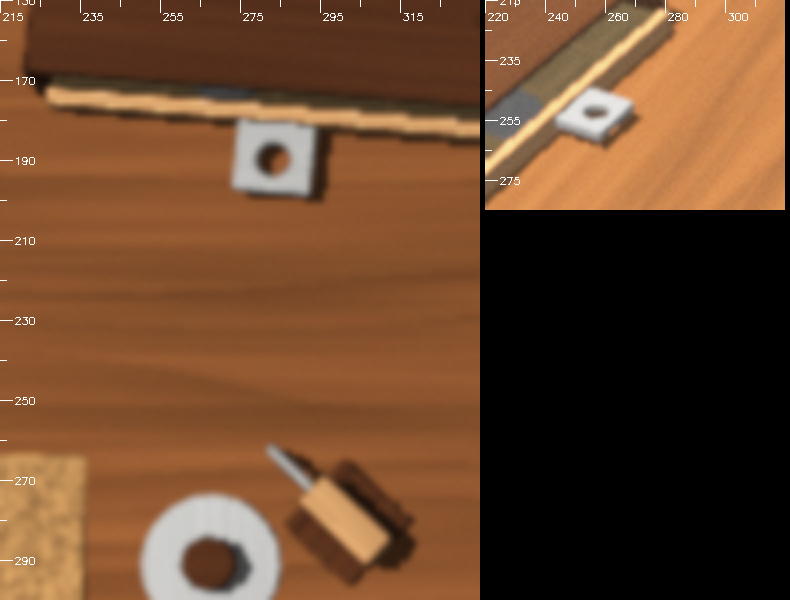

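The tray is shut against its stop. The hook was knocked about 2 cm: block corners now at (296,269.2), (289.8,275), (306.2,290.8), (312.5,284.2), rod end (282,261.5). I'll regrip it, tips above cutter height, and stand it on the mat.

```bash
python3 - <<'E'
from h import *
b=p2w('top',[(296,269.2),(289.8,275),(306.2,290.8),(312.5,284.2)],.044)[:,:2]; r=p2w('top',[(282.2,261.8)],.038)[0,:2]
O=b.mean(0); v=r-O; a=np.arctan2(v[1],v[0]); e=(b[0]+b[1]-b[2]-b[3]); a2=np.arctan2(e[1],e[0])
print(O,np.linalg.norm(v),np.degrees([a,a2])); O=(O+r-.065*v/np.linalg.norm(v))/2; a=(a+a2)/2
hx=np.array([np.cos(a),np.sin(a)]); g=O-.016*hx
q,i=bestq([*g,.1],[a+np.pi/2,a-np.pi/2])
manip.move_pose([*g,.2],list(q)); go([*g,.026],q); effector.close(30); st('grip')
m=np.array([.4014,.3335]); t=m-.016*hx
p=np.array(manip.current_tool_pos()); go([p[0],p[1],.12],q,.25); go([*t,.12],q,.3); go([*t,.04],q,.15)
manip.sleep(.3); f0=manip.current_force()[2]
z=.036
while z>.024:
    z-=.002; go([*t,z],q,.05)
    if manip.current_force()[2]-f0>3: break
st('down'); effector.open_jaws(); p=manip.current_tool_pos(); go([p[0],p[1],.2],q,.2)
manip.move_pose([.45,-.05,.35],list(q)); st()
im=viewer.get_image('top'); im2=viewer.get_image('side')
A=crop('top',150,235,130,100,4,im); B=crop('side',260,270,120,110,4,im2)
o=np.zeros((450,800,3),np.uint8); o[:400,:400]=A[:,:400]; o[:440,400+0:800]=B[:,:400]; cv2.imwrite('pics/mt.png',o); cv2.imwrite('pics/full_end.png',im[:,:,::-1])
E
```

```text
[0.43230991 0.08847602] 0.06722505912819908 [46.29616811 46.77187187]
grip t80.1 [0.422  0.0777 0.0259] F [ 0.1 -0.1  0.3] gap 0.0238 gf 29.9
down t83.6 [0.3906 0.3222 0.0287] F [-1.2 -1.8  7.2] gap 0.0240 gf 30.0
 t87.2 [ 0.4499 -0.0489  0.3496] F [0.3 0.3 0.7] gap 0.0917 gf 0.0
```

View pics/mt.png

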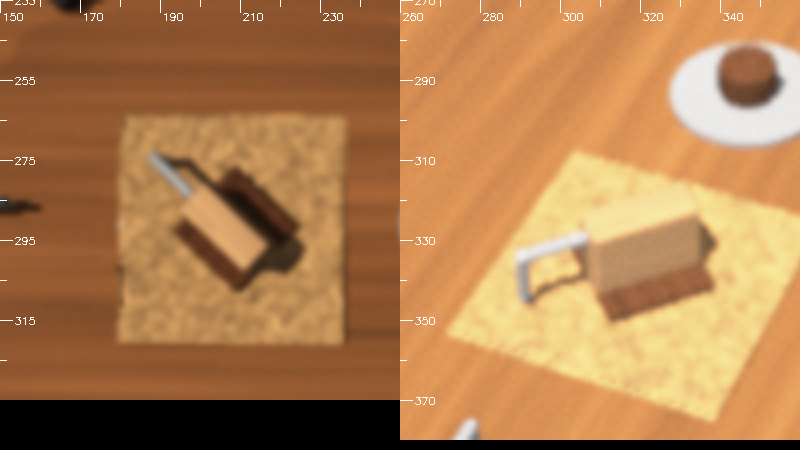

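View pics/full_end.png

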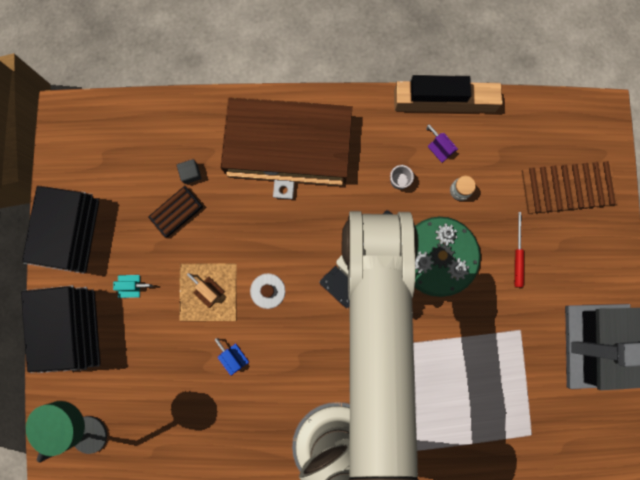

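The hook stands upright on the mat: its foot centre (209.1,292.4) is within a pixel of the mat centre (208.3,292.4). Everything else on the bench is where it started.

```bash
python3 -c "
from h import *
print(manip.hand_in())"
```

```text
the job is handed in; nothing more can be done
None
```

The job is handed in at about 87 s of the 210 s allowed: all three gears are meshed and fully seated on the studs, the plain wheel is still in the tray, the tray is fully shut, and the hook stands upright about 2 mm from the middle of the mat.

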